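# Build up and lock the stacking post rack

## Robot

A 7-joint arm with a two-finger parallel gripper is mounted at the origin on a cart in front of the work surface, level with it; the furniture and walls round the work are solid. World frame = base frame: x ahead of the robot, y to its left, z up, the work surface at z = 0. Lengths are in m, angles in rad, forces in N, time in s.
With the tool pointing down it reaches from about 0.4 to 0.85 m from the base axis. Payload 10.4 kg.
Tool frame: the origin (TCP) lies on the centre line of the jaws, within the pads' length; the fingertips stand 8 mm ahead of it and the grasp point (between the pads) lies 11 mm behind it (r.finger_overhang is the distance from the TCP to the fingertips, in m); z points along the fingers, y is the line along which they close (so a half turn about z gives the same grasp; the last joint's range is limited). The gripper opens to 87 mm and grips with 3 to 60 N. Pads are 19 mm wide; open, the fingers measure 117 mm over their backs; the gripper's body (75 mm by 190 mm) begins 51 mm behind the grasp point.
Start: joints at [1.31, 0.332, -0.065, 1.46, 0.022, 1.35, -0.088], TCP at [0.147, -0.607, 0.231] pointing down, gripper open.
Joint ranges: [-2.6, 2.6], [-0.5, 2.12], [-1.47, 1.34], [0.16, 2.42], [-1.27, 4.41], [0.06, 2.06], [-2.6, 2.6]. Speed limits (rad/s): [2.22, 2.22, 2.79, 2.79, 3.14, 3.14, 3.14].

## Interface

Orientations are given as a unit quaternion [x, y, z, w].
In Python, from bench import r, vision gives the robot as it stands.
- The arm moves only by the tool drive_tool, never from a script. Its argument "series" is a list of rows, each a list of 2 entries, a list of its own where there are three numbers: the shift along the world's x, y, z in cm, then the turn about the world's z in degrees. A call has exactly 10 rows; each row shifts and turns the commanded pose from where the row before left it; what a row does not reach is not made up. A row lasts 1/8 s, in which the tool goes at most 62.5 mm and 10.7 degrees, less where a joint would pass 70% of its speed; a pose out of reach is approached as far as the arm can. A call with a gripper value outside its range is refused whole. "hand" is the closure, from 0 (fully open) to 1 (shut), set as the call begins (left out, the last holds). The fingers move at their own pace and stop on an object; "newtons" is the grip in N (left out, the last holds). Time passes only in rows, so rows that do not move let the fingers close, or fill a call up. It gives the time, the measured TCP pose, the force, the opening and the grip force at its end, in the units of the state.
- r.read_state(): the state, without advancing time (a new reading comes with each control period).
- vision.camera(name): name is "scene" or "top" or "wrist"; returns a dict with "color" (384x512x3 uint8, red, green, blue), "intrinsics" (3x3 intrinsics, pixels), "R" (3x3) and "t" (3): a world point X has camera coordinates R X + t; the wrist camera has in their place "mount" (4x4, takes a point from camera to tool coordinates, whose origin is the TCP and whose axes are the flange's). Camera axes: x right, y down, z forward; pixel columns grow to the right and rows downward; lengths in m; the calibration is good to about 2 mm. A picture is of the moment at which its call begins: read the wrist's pose just before it. There is no depth.
- r.close_job(): hands the job in; it is judged then, once.
The state is a dict: "time": time; "joint_positions": joint angles; "joint_vel": joint speeds; "joint_torque": joint torques, N m; "ee_pos": TCP position; "eef_rot": TCP orientation; "ft_force": force on the tool from outside, world axes, zero at the start; "torque": the same for the moment, N m; "width": finger opening in m; "grip_force": force on a finger pad.
Only numpy, scipy, OpenCV 4.12 (cv2) and the standard library are available. Lean on these libraries where they do the work, as an engineer would, in place of code of your own. Each camera call takes 0.05 s, during which the arm holds its last target. There are 200 camera calls.

## Task

Open the lock of the stacking rack (turn the lever back, draw the slide fully back), lay every loose bolt from the bench on the bottom deck, then socket one frame whose posts match on top with all four posts fully home, push the slide fully in over its deck, and only then turn the lever a quarter turn to lock. After that stack every other matching frame on top, each with its four posts fully home in the sockets of the frame below, upright; leave the frames with a different post spacing where they stand.

Things in the scene. Friction and masses are not known exactly. Their poses are not given: they have to be found in the camera images.
- base: Bottom frame of the rack, fixed to the bench: grey deck 105 (x) by 175 mm (y), top 12 mm high, a square socket at each corner (x +-40, y +-75 mm). Origin on the bench under its middle; +x points from the lock to the deck, z up. Origins of frames fully home lie above it: first 12, second 82, third 152 mm, same or half-turned yaw. Guide pillar of the lock: x -152 to -62 mm, 82 mm high.
- base_deck (a point): Middle of the top of the base's deck, 12 mm above the bench, base axes. Bolts belong lying between the sockets, within +-35 mm in x and +-55 mm in y of here (across the deck, along x, they fit side by side). Sockets: 17 mm square holes, 25 mm outside, 18 mm deep, their floor is the deck top; 7 mm lips between the sockets.
- frame_a: Matching frame (may be absent): grey deck on 4 round posts, spacing 80 (x) by 150 mm (y). Origin: middle of the feet, z up. Posts 14 mm thick, feet domed (half-round). Deck 62 to 70 mm above the feet, 105 by 175 mm, with 18 mm high sockets like the base's above the posts. Its lift bar: see frame_a_grip. 0.4 kg.
- frame_a_grip (a point): Middle of frame_a's black lift bar, 110 mm straight above the frame's origin, same axes: bar 84 mm long (y), 14 mm thick (x) and 14 mm high, free below for 33 mm; the frame balances under it. frame_b and frame_c have the same bar at the same place.
- frame_b: Matching frame just like frame_a (post spacing 80 by 150 mm, same sizes, bar and axes). May be absent.
- frame_c: Matching frame just like frame_a (post spacing 80 by 150 mm, same sizes, bar and axes). May be absent.
- frame_short: Look-alike frame, built and as high as frame_a, but post spacing 80 (x) by 118 mm (y): does not match, stays where it is.
- frame_narrow: Look-alike frame, built and as high as frame_a, but post spacing 52 (x) by 150 mm (y), standing farther back: does not match, stays where it is.
- bolt_slide (a joint): Lock slide on the guide pillar, m: 0 drawn back, 0.040 fully in (near that at the start). Moves along the base's +x; its 28 mm wide tongue (85 to 93 mm above the bench) then reaches 20 mm over the first frame's deck, and passes only when that frame is home. 2 N friction, stays where left.
- turn_lever (a joint): Turn lever on top of the slide, rad: 0 open (bar along the base's y), grows anticlockwise seen from above, 1.57 locked (bar along the base's x; locked or nearly so at the start). Friction 0.04 N m, stays where left.
- lever_grip (a point): On the lever's upright turning axis, at the height to grip (124 mm above the bench); on the base's centre line, 110 mm to -x of its middle when drawn back; rides with the slide and turns with the lever. Lever: black upright bar 44 mm long (this y), 12 mm thick (this x), 103 to 137 mm above the bench.
- bolt_1_mid (a point): Hex bolt with a nut, lying on the bench, 66 mm long, 36 g (may be absent). Point on its axis at the middle of the bare shank, 8 mm up. Shank 10 mm thick along this y, bare for 20 mm either side; 18 mm wide head from 21 to 27 mm on +y, nut on -y.
- bolt_2_mid (a point): A bolt just like bolt_1. May be absent.
- bolt_3_mid (a point): A bolt just like bolt_1. May be absent.

How it is judged:
On the way, in this order (a step that is already met when the one before it is completed fails the run):
1. the lever is turned back and the slide drawn back (value of joint bolt_slide below 0.006 m and value of joint turn_lever below 0.3 rad), for 0.2 s.
2. every loose bolt lies on the bottom deck, between the sockets (x of bolt_1_mid in the frame of base between -0.042 and 0.042 m and y of bolt_1_mid in the frame of base between -0.062 and 0.062 m and z of bolt_1_mid in the frame of base between 0.012 and 0.034 m and x of bolt_2_mid in the frame of base between -0.042 and 0.042 m and y of bolt_2_mid in the frame of base between -0.062 and 0.062 m and z of bolt_2_mid in the frame of base between 0.012 and 0.034 m and x of bolt_3_mid in the frame of base between -0.042 and 0.042 m and y of bolt_3_mid in the frame of base between -0.062 and 0.062 m and z of bolt_3_mid in the frame of base between 0.012 and 0.034 m), for 0.2 s.
3. one matching frame is fully home in the base (all of step 2 and ((x of frame_a in the frame of base between -0.005 and 0.005 m and y of frame_a in the frame of base between -0.005 and 0.005 m and angle between the x axis of frame_a and the x axis of base, either way round below 0.06 rad and angle between frame_a's own z axis and vertical below 0.05 rad and z of frame_a in the frame of base between 0.008 and 0.016 m) or (x of frame_b in the frame of base between -0.005 and 0.005 m and y of frame_b in the frame of base between -0.005 and 0.005 m and angle between the x axis of frame_b and the x axis of base, either way round below 0.06 rad and angle between frame_b's own z axis and vertical below 0.05 rad and z of frame_b in the frame of base between 0.008 and 0.016 m) or (x of frame_c in the frame of base between -0.005 and 0.005 m and y of frame_c in the frame of base between -0.005 and 0.005 m and angle between the x axis of frame_c and the x axis of base, either way round below 0.06 rad and angle between frame_c's own z axis and vertical below 0.05 rad and z of frame_c in the frame of base between 0.008 and 0.016 m))), for 0.3 s.
4. the slide is fully in over its deck (value of joint bolt_slide above 0.034 m), for 0.1 s.
5. the lever is turned to lock (value of joint bolt_slide above 0.034 m and value of joint turn_lever above 1.25 rad), for 0.2 s.
At the end, for the whole second after the job is handed in: Bolts lie on the base deck between its sockets; each matching frame is at rest on the stack within 5 mm sideways, 4 mm in height, 0.06 rad in direction and 0.05 rad of upright of fully home (12, 82 or 152 mm above the base origin); slide in over 34 mm, lever past 1.25 rad (all of step 3 and all of step 5 and x of frame_a in the frame of base between -0.005 and 0.005 m and y of frame_a in the frame of base between -0.005 and 0.005 m and angle between the x axis of each of frame_a, frame_b, frame_c and the x axis of base, either way round below 0.06 rad and angle between each of frame_a, frame_b, frame_c's own z axis and vertical below 0.05 rad and (z of frame_a in the frame of base between 0.008 and 0.016 m or z of frame_a in the frame of base between 0.078 and 0.086 m or z of frame_a in the frame of base between 0.148 and 0.156 m) and x of frame_b in the frame of base between -0.005 and 0.005 m and y of frame_b in the frame of base between -0.005 and 0.005 m and (z of frame_b in the frame of base between 0.008 and 0.016 m or z of frame_b in the frame of base between 0.078 and 0.086 m or z of frame_b in the frame of base between 0.148 and 0.156 m) and x of frame_c in the frame of base between -0.005 and 0.005 m and y of frame_c in the frame of base between -0.005 and 0.005 m and (z of frame_c in the frame of base between 0.008 and 0.016 m or z of frame_c in the frame of base between 0.078 and 0.086 m or z of frame_c in the frame of base between 0.148 and 0.156 m)); the robot touches nothing.
It fails at once if a frame with a different post spacing was moved by more than 40 mm (distance of any of frame_short, frame_narrow from where it was at the start of the episode above 0.04 m).
Of frame_a, frame_b, frame_c only 2 to 3 are there at a start; the rules pass over those that are not, and their reading is None.
Of bolt_1, bolt_2, bolt_3 only 2 to 3 are there at a start; the rules pass over those that are not, and their reading is None.
At some moment in a run one of frame_a, frame_b, frame_c may be knocked a few centimetres aside while the robot is not near it.
It also fails if it takes over 208 s, if anything falls off the work surface, if the arm or the gripper's body presses on something with over 40 N, if the wrist force passes 120 N, or if a joint passes its speed limit or range.

## Working session

There is one attempt and no reset: what is moved stays moved. The work goes in short steps, Python scripts to look and compute and a tool call to move; the robot and the scene stay as the last step left them, time stands still between calls to the robot, and variables do not carry over. Pictures are saved under pics/ and viewed, at most 14 in all, crops included, and the job is handed in when it is done.

Besides the shell and the picture viewer there is one more tool, called after ">>>" as name([rows], argument=value, ...), one row to a line, values as JSON. drive_tool: Moves the arm, as the interface text tells. Its arguments: {"type":"object","properties":{"series":{"type":"array"},"hand":{"type":"number"},"newtons":{"type":"number"}},"required":["series"]}

```bash
ls; mkdir -p pics
cat > h.py <<'E'
import numpy as np,cv2,sys
sys.path.insert(0,'.')
from bench import r,vision
from scipy.spatial.transform import Rotation as Ro
def snap(n,f):
    s=r.read_state(); c=vision.camera(n); 
    cv2.imwrite(f,c['color'][:,:,::-1])
    K=np.array(c['intrinsics'])
    if n=='wrist':
        T=np.eye(4);T[:3,:3]=Ro.from_quat(s['eef_rot']).as_matrix();T[:3,3]=s['ee_pos']
        M=T@np.array(c['mount']);R=M[:3,:3].T;t=-R@M[:3,3]
    else: R,t=np.array(c['R']),np.array(c['t'])
    np.savez(f+'.npz',K=K,R=R,t=t)
    return c['color']
def ray(f,uv,z):
    d=np.load(f+'.npz');out=[]
    C=-d['R'].T@d['t']
    uv=np.atleast_2d(uv).astype(float);zz=np.broadcast_to(z,len(uv))
    for (u,v),h in zip(uv,zz):
        w=d['R'].T@np.linalg.inv(d['K'])@[u,v,1]
        out.append(C+w*(h-C[2])/w[2])
    return np.array(out)
def proj(f,X):
    d=np.load(f+'.npz');p=np.atleast_2d(X)@d['R'].T+d['t'];p=p@d['K'].T
    return p[:,:2]/p[:,2:]
E
python3 - <<'E'
from h import *
for n in('scene','top'):
    c=snap(n,f'pics/{n}0.png'); 
    d=np.load(f'pics/{n}0.png.npz');print(n,-d['R'].T@d['t'],d['K'][0,0],d['R'][2])
    cv2.imwrite(f'pics/{n}0b.png',cv2.resize(c[:,:,::-1],(800,600),interpolation=cv2.INTER_CUBIC))
s=r.read_state();print(s)
E
```

```text
pics
scene [-0.47619891  0.59531923  0.77769134] 496.3861701622762 [ 0.76477061 -0.4391479  -0.47146053]
top [-0.43272496  0.03629396  1.46622859] 460.9376115671656 [ 0.61041696 -0.01480286 -0.79194192]
{'time': 0.1, 'joint_positions': array([ 1.31038818,  0.33280308, -0.06467236,  1.46086415,  0.02159909,
        1.34992767, -0.08847947]), 'joint_vel': array([ 0.00044772, -0.00235264,  0.0013995 , -0.00382587,  0.00016441,
       -0.00022619, -0.00083188]), 'joint_torque': array([ 1.60604348e-03, -6.24548650e+01,  2.50683201e-02, -3.90715814e+01,
       -6.13572565e-02,  3.67174158e-02,  6.87718784e-05]), 'ee_pos': array([ 0.14713099, -0.60707581,  0.22983367]), 'eef_rot': array([ 9.92938219e-01,  1.18630801e-01, -1.11598583e-04, -6.43944022e-04]), 'ft_force': array([0.54462077, 0.38985101, 0.46600853]), 'torque': array([ 0.01786716,  0.03247437, -0.02954992]), 'grip_force': 0.0, 'width': 0.08684307970180322}
```

View pics/top0b.png

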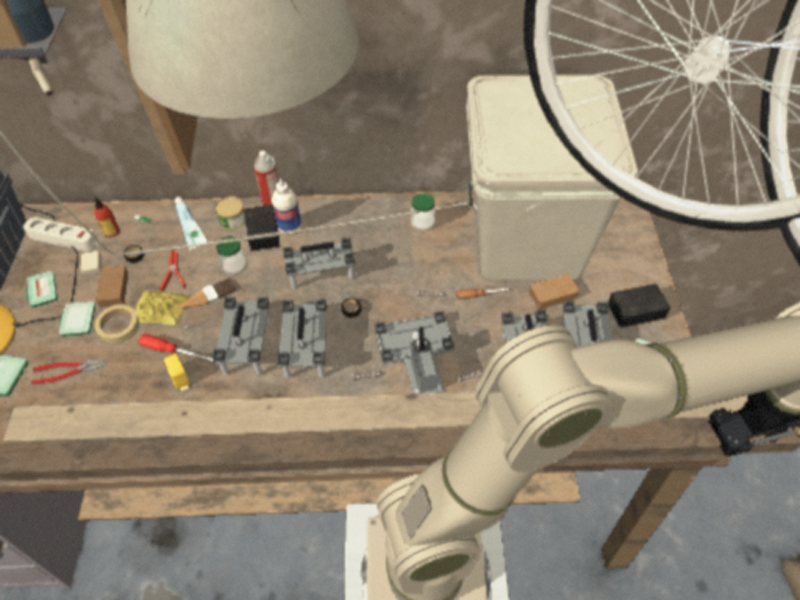

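View pics/scene0b.png

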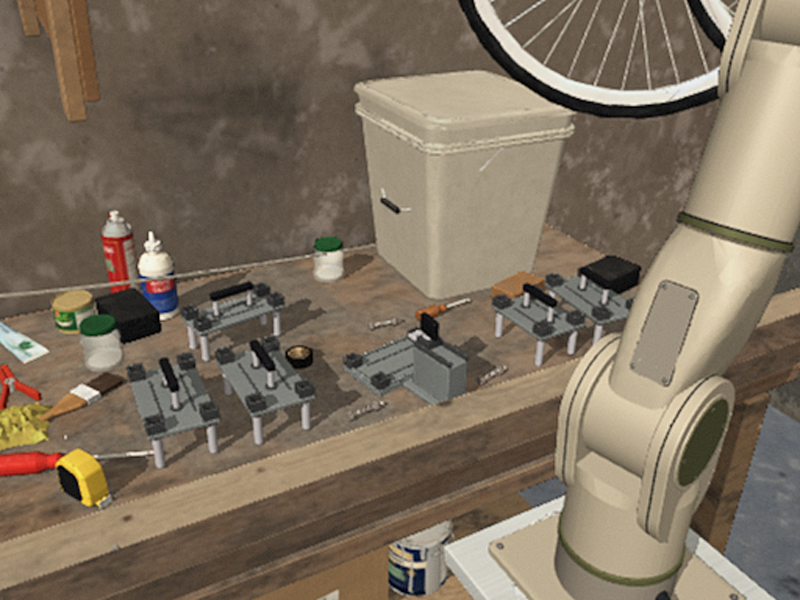

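The top view shows the base at about (415,345) with the lock toward the robot. There are frames at (242,330), (303,335), (524,325) and (587,322), and a back one at (320,258), probably the narrow frame. Bolts lie at about (368,376), (468,378) and (430,294).

Run:
```python
from h import *
f='pics/top0.png'
print('bars',ray(f,np.array([[240,320],[303,319],[320,247],[524,318],[593,312]])*.64,.117))
print('bolts',ray(f,np.array([[368,376],[468,378],[430,294]])*.64,.008))
f='pics/scene0.png'
print('bars',ray(f,np.array([[168,375],[262,356],[232,292],[540,295]])*.64,.117))
print('bolts',ray(f,np.array([[368,409],[492,375],[385,323]])*.64,.008))
print('lever',ray(f,np.array([[430,318]])*.64,.137))
c=cv2.imread('pics/top0.png');cv2.imwrite('pics/topc.png',cv2.resize(c[140:260,125:265],None,fx=4.2,fy=4.2,interpolation=cv2.INTER_CUBIC))
cv2.imwrite('pics/topc2.png',cv2.resize(c[165:260,220:420],None,fx=4,fy=4,interpolation=cv2.INTER_CUBIC))
```

```text
bars [[ 0.5481897   0.40258661  0.117     ]
 [ 0.54502184  0.25726574  0.117     ]
 [ 0.76486881  0.22684406  0.117     ]
 [ 0.52680663 -0.25186494  0.117     ]
 [ 0.53723768 -0.41347183  0.117     ]]
bolts [[ 0.45228853  0.11315686  0.008     ]
 [ 0.43737662 -0.12120424  0.008     ]
 [ 0.6894212  -0.04548236  0.008     ]]
bars [[ 0.53802128  0.41249519  0.117     ]
 [ 0.523035    0.26915548  0.117     ]
 [ 0.75138654  0.24154051  0.117     ]
 [ 0.48460626 -0.25154838  0.117     ]]
bolts [[ 0.45340911  0.11784637  0.008     ]
 [ 0.44038981 -0.12320927  0.008     ]
 [ 0.69033701 -0.04172278  0.008     ]]
lever [[ 0.47490691 -0.00956     0.137     ]]
```

View pics/topc2.png

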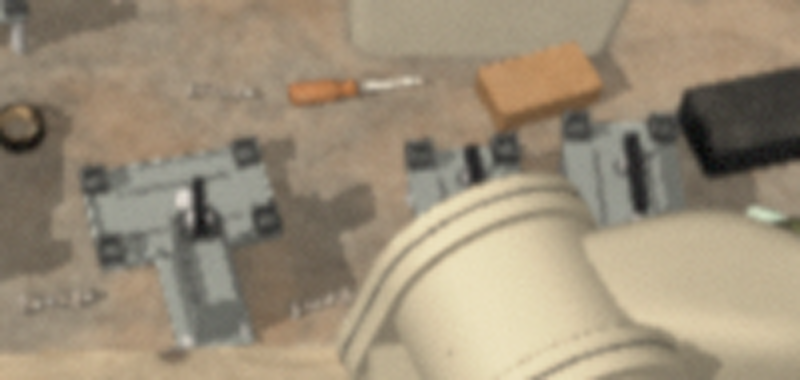

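View pics/topc.png

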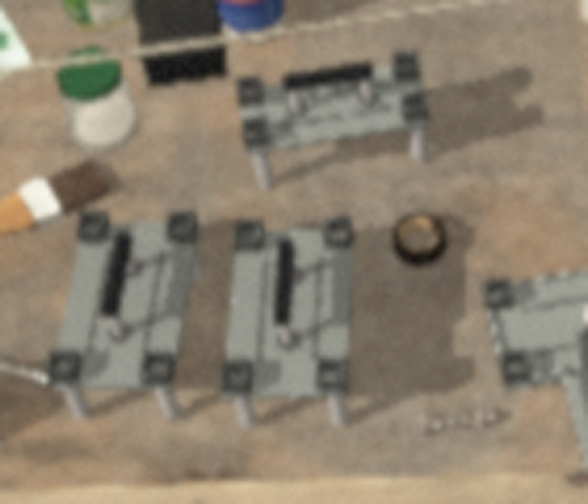

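Run:
```python
from h import *
f='pics/top0.png'
def c2(p):return np.array(p)/4+[220,165]
def c1(p):return np.array(p)/4.2+[125,140]
def sh(n,P):
    print(n,P.round(3)[:,:2].tolist())
b=ray(f,c2([[96,180],[246,152],[112,250],[265,218]]),.030);sh('base',b);print(b.mean(0),np.degrees(np.arctan2(*(b[0]-b[1]+b[2]-b[3])[[0,1]])))
for n,p in dict(L=[[93,226],[184,225],[66,367],[160,367]],M=[[248,235],[340,233],[238,377],[331,374]],N=[[250,92],[405,67],[258,131],[415,107]]).items():
    q=ray(f,c1(p),.088);sh(n,q);print(q.mean(0),[np.linalg.norm(q[i]-q[j]).round(3) for i,j in((0,1),(2,3),(0,2),(1,3))])
q=ray(f,c2([[419,153],[507,150],[577,127],[662,127]]),.088);sh('R',q)
q=ray(f,c1([[122,240],[110,312],[285,240],[285,318],[287,80],[370,72]]),.124);sh('bars',q)
q=ray(f,c2([[472,150],[482,182],[634,138],[640,208]]),.124);sh('barsR',q)
sh('lever',ray(f,c2([[197,183],[200,225]]),.137))
sh('bolts',ray(f,np.vstack([c2([[22,302],[103,296],[293,308],[350,293],[190,88],[260,96]])]),.008))
```

```text
base [[0.573, 0.08], [0.6, -0.065], [0.493, 0.066], [0.523, -0.078]]
[0.54725348 0.00084692 0.03      ] -11.095146484929598
L [[0.621, 0.44], [0.619, 0.359], [0.472, 0.446], [0.469, 0.366]]
[0.5452537  0.40270451 0.088     ] [np.float64(0.081), np.float64(0.08), np.float64(0.149), np.float64(0.15)]
M [[0.605, 0.301], [0.604, 0.219], [0.456, 0.299], [0.456, 0.221]]
[0.53040597 0.2601473  0.088     ] [np.float64(0.082), np.float64(0.078), np.float64(0.149), np.float64(0.148)]
N [[0.774, 0.31], [0.799, 0.165], [0.726, 0.3], [0.749, 0.155]]
[0.76181358 0.23245028 0.088     ] [np.float64(0.148), np.float64(0.147), np.float64(0.049), np.float64(0.051)]
R [[0.55, -0.219], [0.55, -0.3], [0.574, -0.369], [0.571, -0.448]]
bars [[0.577, 0.403], [0.502, 0.405], [0.572, 0.262], [0.49, 0.257], [0.756, 0.27], [0.762, 0.194]]
barsR [[0.526, -0.26], [0.491, -0.264], [0.533, -0.408], [0.458, -0.398]]
lever [[0.491, -0.012], [0.447, -0.013]]
bolts [[0.454, 0.15], [0.458, 0.075], [0.438, -0.098], [0.452, -0.152], [0.697, -0.015], [0.684, -0.084]]
```

>>> drive_tool([
  [[1,2.5,2],0],
  [[3,4,2],0],
  [[3,5,2],0],
  [[3,5,0],0],
  [[3,5,0],0],
  [[3,5,0],0],
  [[3,5,0],0],
  [[3,5,0],0],
  [[3,5,0],0],
  [[3,5,0],0],
], hand=0)

```text
time: 1.35
ee_pos: [0.4277, -0.1406, 0.2905]
eef_rot: [0.993, 0.119, -0.0, 0.0]
ft_force: [1.5, -0.0, 0.1]
width: 0.0869
grip_force: 0.0
```

>>> drive_tool([
  [[2.5,4,0],0],
  [[2,4,0],0],
  [[1,4,0],0],
  [[0,2,0],0],
  [[0,0,0],0],
  [[0,0,0],0],
  [[0,0,0],0],
  [[0,0,0],0],
  [[0,0,0],0],
  [[0,0,0],0],
])

```text
time: 2.6
ee_pos: [0.4822, -0.0025, 0.2906]
eef_rot: [0.993, 0.119, 0.0, 0.0]
ft_force: [1.1, -0.0, 0.2]
width: 0.0869
grip_force: 0.0
```

Run:
```python
from h import *
s=r.read_state();print(s['ee_pos'],s['eef_rot'],s['joint_positions'])
w=snap('wrist','pics/w1.png');t=snap('top','pics/t1.png')
a=cv2.resize(t[165:255,230:420],None,fx=4,fy=4,interpolation=cv2.INTER_CUBIC)
b=cv2.resize(w,(320,240));
o=np.zeros((600,760,3),np.uint8);o[:360,:760]=a;o[360:,:320]=b
cv2.imwrite('pics/m1.png',o[:,:,::-1])
cv2.imwrite('pics/w1b.png',cv2.resize(w,(800,600))[:,:,::-1])
```

```text
[ 0.4822369  -0.00254788  0.29056928] [9.92950722e-01 1.18527892e-01 1.34288546e-05 5.59558540e-05] [ 0.65123758  0.03004837 -0.74501661  1.69551923  0.02070462  1.42398385
 -1.42976456]
```

View pics/m1.png

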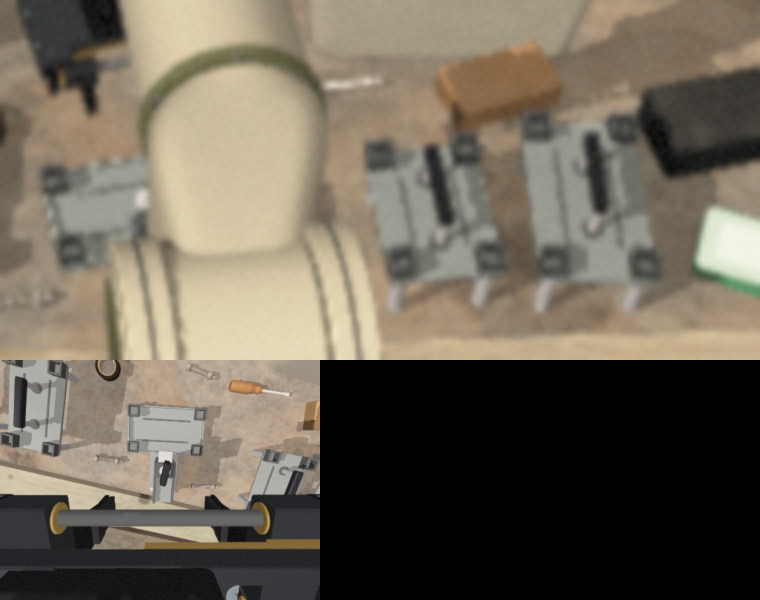

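View pics/w1b.png

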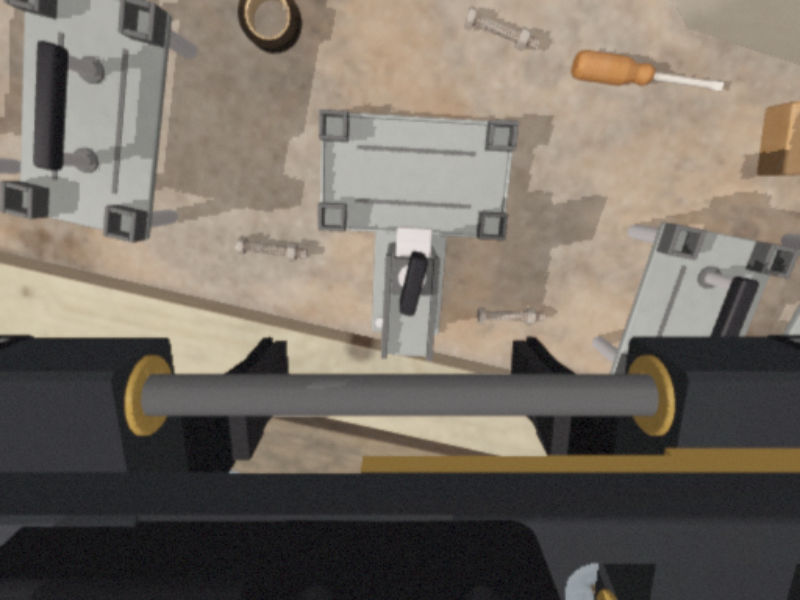

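R1, the nearer right frame, is short; the other right frame, R2, matches. The wrist view shows the base sockets at (334,125), (500,135), (333,216), (491,224) and the lever from (416,255) to (409,312). The bolts are at (271,247), (509,315) and (502,27).

```bash
cat >> h.py <<'E'
def rect(P,S):  # fit center, yaw of 4 points to sign pattern S (local xy)
    P=np.array(P)[:,:2];S=np.array(S);c=P.mean(0);a=(P-c)[:,0]+1j*(P-c)[:,1];b=S[:,0]+1j*S[:,1]
    k=(a*b.conj()).sum();return c.round(4),np.degrees(np.angle(k)).round(1),(abs(k)/(abs(b)**2).sum()).round(3)
E
python3 - <<'E'
from h import *
f='pics/w1.png'
b=ray(f,np.array([[334,125],[500,135],[333,216],[491,224]])*.64,.03)
S=[[.04,.075],[.04,-.075],[-.04,.075],[-.04,-.075]]
print('base',rect(b,S))
l=ray(f,np.array([[416,255],[409,312]])*.64,.137);print('lever',l,l.mean(0),np.degrees(np.arctan2(*(l[0]-l[1])[[1,0]])))
q=ray(f,np.array([[240,245],[305,250],[478,316],[543,315],[470,17],[540,42]])*.64,.008)[:,:2]
for i in 0,2,4:print('bolt',(q[i]+q[i+1])/2,np.degrees(np.arctan2(*(q[i]-q[i+1])[::-1])),np.linalg.norm(q[i]-q[i+1]))
f='pics/t1.png'
o=np.array([230,165])
for p in([[380,152],[465,149],[401,262],[490,259]],[[537,126],[624,127],[554,265],[645,265]]):
    q=ray(f,np.array(p)/4+o,.088);print(q[:,:2].round(3).tolist(),q.mean(0),np.linalg.norm(q[0]-q[2]))
E
```

```text
base (array([5.563e-01, 1.000e-04]), np.float64(10.6), np.float64(0.974))
lever [[ 0.50299991 -0.01054792  0.137     ]
 [ 0.46156254 -0.01581425  0.137     ]] [ 0.48228123 -0.01318109  0.137     ] 7.242963574304292
bolt [0.45772503 0.11899573] 99.19861492410676 0.06393827217260699
bolt [ 0.44602558 -0.1299076 ] 104.5591746897506 0.0666464323573681
bolt [ 0.69576716 -0.04749959] 86.26571071258769 0.06560926020144935
[[0.551, -0.22], [0.552, -0.299], [0.432, -0.225], [0.432, -0.303]] [ 0.49157003 -0.26173611  0.088     ] 0.11967247293468436
[[0.575, -0.369], [0.57, -0.45], [0.423, -0.358], [0.42, -0.438]] [ 0.49715306 -0.40383497  0.088     ] 0.15216555467547588
```

>>> drive_tool([
  [[0,-0.2,0],10],
  [[0,-0.2,0],10],
  [[0,-0.2,0],10],
  [[0,-0.2,0],10],
  [[0,-0.2,0],10],
  [[0,0,0],10],
  [[0,0,0],10],
  [[0,0,0],10],
  [[0,0,0],10],
  [[0,0,0],10],
])

```text
time: 3.95
ee_pos: [0.4823, -0.0124, 0.2906]
eef_rot: [0.545, 0.838, 0.0, 0.0]
ft_force: [-0.1, -0.1, -0.1]
width: 0.0868
grip_force: 0.0
```

>>> drive_tool([
  [[0,0,0],10],
  [[0,0,0],10],
  [[0,0,0],10],
  [[0,0,0],10],
  [[0,0,-2],10],
  [[0,0,-2],10],
  [[0,0,-2],10],
  [[0,0,-2],5],
  [[0,0,0],0],
  [[0,0,0],0],
])

```text
time: 5.2
ee_pos: [0.4826, -0.0123, 0.2114]
eef_rot: [-0.074, 0.997, 0.0, 0.0]
ft_force: [-0.0, -0.4, -0.9]
width: 0.0871
grip_force: 0.0
```

Run:
```python
from h import *
s=r.read_state();print(s['ee_pos'],s['eef_rot'],s['joint_positions'])
w=snap('wrist','pics/w2.png')
cv2.imwrite('pics/w2b.png',cv2.resize(w,(800,600))[:,:,::-1])
print(proj('pics/w2.png',[[.482,-.013,.137],[.556,0,.012],[.446,-.13,.008],[.458,.119,.008]])/.64)
```

```text
[ 0.48259438 -0.01234398  0.2113721 ] [-7.42093720e-02  9.97242617e-01  2.56479379e-05  3.61126737e-04] [ 0.70964355  0.08930609 -0.806851    1.81693818  0.06759881  1.26272559
  1.60365998]
[[399.46494489 312.57263777]
 [401.54234941 355.05587231]
 [259.15495318 201.03605943]
 [563.96596672 262.32000995]]
```

View pics/w2b.png

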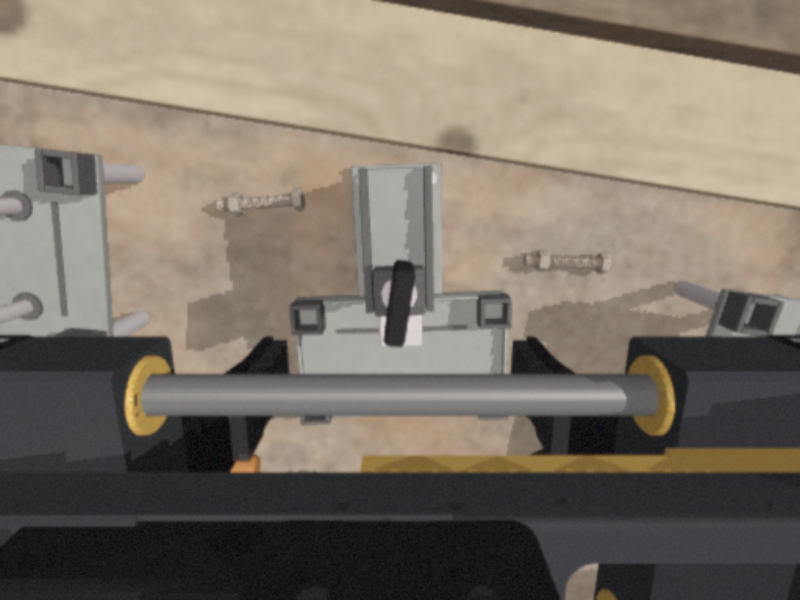

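The lever runs from (402,264) to (396,344). Bolts are at (262,202) and (568,262).

Run:
```python
from h import *
f='pics/w2.png'
l=ray(f,np.array([[402,264],[396,344]])*.64,.137);print(l,l.mean(0),np.degrees(np.arctan2(*(l[0]-l[1])[[1,0]])),np.linalg.norm(l[0]-l[1]))
q=ray(f,np.array([[219,206],[304,199],[527,261],[610,263]])*.64,.008)[:,:2]
for i in 0,2:print('bolt',(q[i]+q[i+1])/2,np.degrees(np.arctan2(*(q[i]-q[i+1])[::-1])),np.linalg.norm(q[i]-q[i+1]))
print('sock',ray(f,np.array([[308,317],[494,310]])*.64,.03))
```

```text
[[ 0.45564964 -0.01562527  0.137     ]
 [ 0.50002233 -0.01220668  0.137     ]] [ 0.47783598 -0.01391597  0.137     ] -175.5944882332559 0.04450418029729497
bolt [ 0.44686977 -0.12815935] -76.87728527573258 0.06759463991590615
bolt [0.45719164 0.12260687] -82.8517155571867 0.06778054315019082
sock [[ 0.52797722 -0.07905331  0.03      ]
 [ 0.50050835  0.06502362  0.03      ]]
```

>>> drive_tool([
  [[-0.4,-0.1,-1.5],-3],
  [[0,0,-1.5],0],
  [[0,0,-1.5],0],
  [[0,0,-1.5],0],
  [[0,0,-1.5],0],
  [[0,0,-1],0],
  [[0,0,-0.7],0],
  [[0,0,-0.5],0],
  [[0,0,0],0],
  [[0,0,0],0],
])

```text
time: 6.5
ee_pos: [0.4785, -0.0134, 0.1139]
eef_rot: [-0.049, 0.999, -0.0, 0.0]
ft_force: [0.2, -0.2, -0.4]
width: 0.0869
grip_force: 0.0
```

>>> drive_tool([
  [[0,0,0],0],
  [[0,0,0],0],
  [[0,0,0],0],
  [[0,0,0],0],
  [[0,0,0],0],
  [[0,0,0],0],
  [[0,0,0],0],
  [[0,0,0],0],
  [[0,0,0],0],
  [[0,0,0],0],
], hand=1, newtons=25)

```text
time: 7.75
ee_pos: [0.4783, -0.0133, 0.1136]
eef_rot: [-0.049, 0.999, 0.0, -0.0]
ft_force: [-0.5, 1.9, 0.6]
width: 0.012
grip_force: 25.0
```

>>> drive_tool([
  [[0,0,0],-10],
  [[0,0,0],-10],
  [[0,0,0],-10],
  [[0,0,0],-10],
  [[0,0,0],-10],
  [[0,0,0],-10],
  [[0,0,0],-10],
  [[0,0,0],-10],
  [[0,0,0],-5],
  [[0,0,0],0],
])

```text
time: 9.0
ee_pos: [0.4784, -0.0113, 0.1136]
eef_rot: [0.638, 0.77, 0.001, -0.001]
ft_force: [0.7, 7.5, -0.5]
width: 0.0119
grip_force: 25.0
```

>>> drive_tool([
  [[-0.5,-0.1,0],0],
  [[-0.5,-0.1,0],0],
  [[-0.5,-0.1,0],0],
  [[-0.5,-0.1,0],0],
  [[-0.5,-0.1,0],0],
  [[-0.5,-0.1,0],0],
  [[-0.4,-0.1,0],0],
  [[0,0,0],0],
  [[0,0,0],0],
  [[0,0,0],0],
])

```text
time: 10.25
ee_pos: [0.4472, -0.0171, 0.1138]
eef_rot: [0.638, 0.77, 0.004, 0.001]
ft_force: [17.3, 12.5, -16.4]
width: 0.0123
grip_force: 25.0
```

>>> drive_tool([
  [[0.2,0.1,0],0],
  [[0,0,0],0],
  [[0,0,2],0],
  [[0,0,4],0],
  [[0,2,4],0],
  [[0.2,4,0],0],
  [[0.5,4,0],0],
  [[0,4,0],0],
  [[0,0,0],0],
  [[0,0,0],0],
], hand=0.5)

```text
time: 11.5
ee_pos: [0.4532, 0.1195, 0.2134]
eef_rot: [0.639, 0.769, -0.0, 0.0]
ft_force: [0.9, -0.3, -1.1]
width: 0.0432
grip_force: 0.0
```

Run:
```python
from h import *
s=r.read_state();print(s['ee_pos'],s['eef_rot'],s['joint_positions'],s['width'])
w=snap('wrist','pics/w3.png')
print(vision.camera('wrist')['mount'])
cv2.imwrite('pics/w3b.png',cv2.resize(w,(800,600))[:,:,::-1])
print(proj('pics/w3.png',[[.457,.121,.008],[.556,0,.012]])/.64)
```

```text
[0.45319222 0.11954653 0.21339855] [ 6.38860619e-01  7.69322401e-01 -3.84067328e-04  7.49905700e-05] [ 0.42335045  0.04643869 -0.78712513  1.84556253  0.0350328   1.26400989
 -0.18907528] 0.043239105430754786
[[ 5.10837569e-04 -9.67521108e-01 -2.52789724e-01  6.80291197e-02]
 [ 9.99999855e-01  4.51662371e-04  2.92118746e-04 -4.32165802e-04]
 [-1.68455447e-04 -2.52789837e-01  9.67521199e-01 -1.55037736e-01]
 [ 0.00000000e+00  0.00000000e+00  0.00000000e+00  1.00000000e+00]]
[[404.48925177 265.41885043]
 [488.34284851 418.11308714]]
```

View pics/w3b.png

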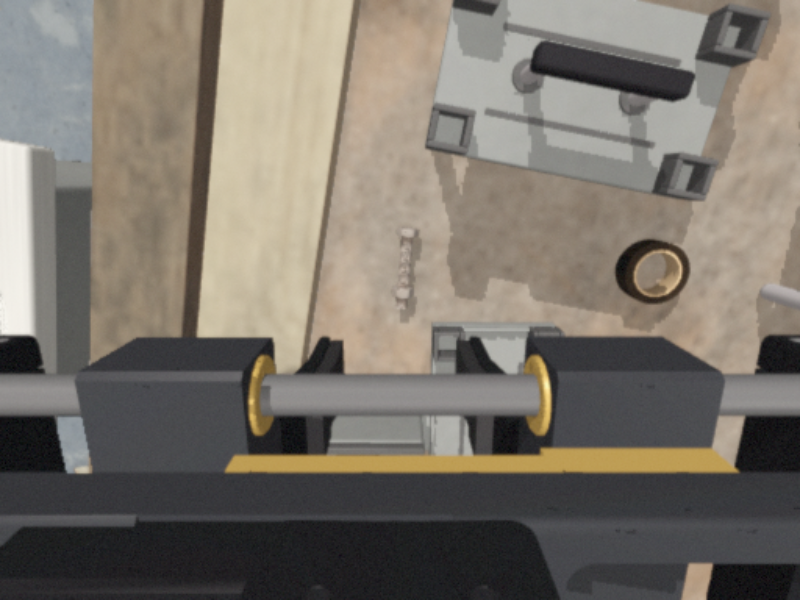

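The bolt lies exactly as predicted, at (404,265). I'll descend and grip it.

>>> drive_tool([
  [[0.4,0.15,-3],-4],
  [[0,0,-3],0],
  [[0,0,-3],0],
  [[0,0,-3],0],
  [[0,0,-3],0],
  [[0,0,-2.5],0],
  [[0,0,-1.5],0],
  [[0,0,-1],0],
  [[0,0,-0.3],0],
  [[0,0,0],0],
])

```text
time: 12.85
ee_pos: [0.4576, 0.1221, 0.011]
eef_rot: [0.665, 0.747, 0.0, 0.0]
ft_force: [-0.3, 0.7, 0.4]
width: 0.0435
grip_force: 0.0
```

>>> drive_tool([
  [[0,0,0],0],
  [[0,0,0],0],
  [[0,0,0],0],
  [[0,0,0],0],
  [[0,0,0],0],
  [[0,0,1],0],
  [[0,0,2],0],
  [[0,0,3],0],
  [[0,0,3],0],
  [[0,0,0],0],
], hand=1, newtons=20)

```text
time: 14.1
ee_pos: [0.4587, 0.1225, 0.1031]
eef_rot: [0.665, 0.747, 0.002, 0.002]
ft_force: [0.2, -0.6, 0.3]
width: 0.0094
grip_force: 20.0
```

>>> drive_tool([
  [[1,-1,0],-10],
  [[1,-1,0],-10],
  [[1,-1,0],-10],
  [[1,-1,0],-10],
  [[1,-1,0],-10],
  [[1,-1,0],-10],
  [[1,-1,0],-10],
  [[1,-1,0],-10],
  [[0.9,-0.35,0],-6],
  [[0,0,0],0],
])

```text
time: 15.35
ee_pos: [0.5461, 0.0384, 0.0999]
eef_rot: [0.996, 0.093, -0.0, -0.0]
ft_force: [0.7, 0.5, -0.6]
width: 0.0093
grip_force: 20.0
```

>>> drive_tool([
  [[0,0,-1.5],0],
  [[0,0,-2],0],
  [[0,0,-2],0],
  [[0,0,-1.2],0],
  [[0,0,-0.8],0],
  [[0,0,-0.4],0],
  [[0,0,0],0],
  [[0,0,0],0],
  [[0,0,0],0],
  [[0,0,0],0],
])

```text
time: 16.6
ee_pos: [0.5465, 0.0387, 0.0222]
eef_rot: [0.996, 0.093, 0.0, 0.0]
ft_force: [-2.3, 0.4, 4.8]
width: 0.0091
grip_force: 20.0
```

>>> drive_tool([
  [[0,0,0],0],
  [[0,0,0],0],
  [[0,0,1.5],0],
  [[0,0,5],0],
  [[0,0,6],10],
  [[0,-2,5.5],10],
  [[-2,-4,0],10],
  [[-3,-4,0],10],
  [[-3,-4,0],10],
  [[-2,-3,0],10],
], hand=0.7)

```text
time: 17.85
ee_pos: [0.4472, -0.1304, 0.2027]
eef_rot: [0.818, 0.575, 0.0, 0.001]
ft_force: [0.9, 0.9, -0.4]
width: 0.026
grip_force: 0.0
```

>>> drive_tool([
  [[0,0,0],10],
  [[0,0,0],10],
  [[0,0,0],10],
  [[0,0,0],2.5],
  [[0,0,0],0],
  [[0,0,0],0],
  [[0,0,0],0],
  [[0,0,0],0],
  [[0,0,0],0],
  [[0,0,0],0],
], hand=0.5)

```text
time: 19.1
ee_pos: [0.4484, -0.1289, 0.2016]
eef_rot: [0.626, 0.78, 0.0, 0.0]
ft_force: [-0.2, 0.2, -0.1]
width: 0.0432
grip_force: 0.0
```

Run:
```python
from h import *
s=r.read_state();print(s['ee_pos'],s['eef_rot'],s['joint_positions'],s['width'])
w=snap('wrist','pics/w4.png');t=snap('top','pics/t4.png');sc=snap('scene','pics/s4.png')
a=cv2.resize(w[100:260,180:340],(600,600),interpolation=cv2.INTER_CUBIC)
b=cv2.resize(sc[190:270,200:320],(200,133),interpolation=cv2.INTER_CUBIC)
o=np.zeros((600,800,3),np.uint8);o[:,:600]=a;o[:133,600:]=b;o[200:350,600:]=cv2.resize(t,(200,150))
cv2.imwrite('pics/m4.png',o[:,:,::-1])
print(proj('pics/w4.png',[[.446,-.128,.008]]))
```

```text
[ 0.44837091 -0.12886613  0.20158087] [6.26289530e-01 7.79590549e-01 8.38156001e-06 4.97262655e-06] [ 0.67959355  0.02979734 -0.50100856  1.87904597  0.01513884  1.23642847
  0.39103101] 0.04323894206666061
[[253.98195977 171.22435933]]
```

View pics/m4.png

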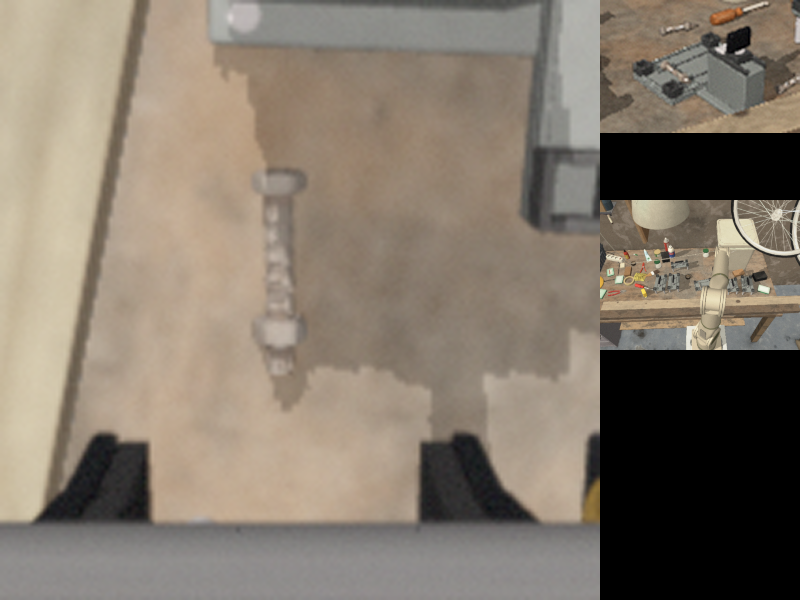

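Bolt 2 matches its prediction (crop (280,255)), and the inset shows bolt 1 on the deck.

>>> drive_tool([
  [[-0.2,0.5,-3],0],
  [[0,0,-3],0],
  [[0,0,-3],0],
  [[0,0,-3],0],
  [[0,0,-3],0],
  [[0,0,-2],0],
  [[0,0,-1.2],0],
  [[0,0,-0.6],0],
  [[0,0,-0.3],0],
  [[0,0,0],0],
])

```text
time: 20.5
ee_pos: [0.4467, -0.124, 0.011]
eef_rot: [0.626, 0.78, 0.0, 0.0]
ft_force: [0.4, -0.8, 0.2]
width: 0.0432
grip_force: 0.0
```

>>> drive_tool([
  [[0,0,0],0],
  [[0,0,0],0],
  [[0,0,0],0],
  [[0,0,0],0],
  [[0,0,0],0],
  [[0,0,1],0],
  [[0,0,3],0],
  [[0,0,4],0],
  [[0,0,4],0],
  [[0,0,0],0],
], hand=1, newtons=20)

```text
time: 21.75
ee_pos: [0.4483, -0.1243, 0.1341]
eef_rot: [0.626, 0.78, 0.001, 0.003]
ft_force: [0.5, -0.4, -1.2]
width: 0.0093
grip_force: 20.0
```

>>> drive_tool([
  [[1,0.5,0],-10],
  [[1.5,1,0],-10],
  [[1.5,1,0],-10],
  [[1.5,1,0],-10],
  [[1.5,1,0],-10],
  [[1.5,1,0],-10],
  [[1.5,1,0],-10],
  [[1.4,1,0],-10],
  [[0,0.8,0],-10],
  [[0,0.5,0],-2],
])

```text
time: 23.0
ee_pos: [0.56, -0.0351, 0.1298]
eef_rot: [0.996, 0.09, -0.001, -0.0]
ft_force: [0.0, 0.6, 0.0]
width: 0.0091
grip_force: 20.0
```

>>> drive_tool([
  [[0,0,-2],0],
  [[0,0,-2.5],0],
  [[0,0,-2.5],0],
  [[0,0,-2],0],
  [[0,0,-1.2],0],
  [[0,0,-0.6],0],
  [[0,0,-0.3],0],
  [[0,0,0],0],
  [[0,0,0],0],
  [[0,0,0],0],
])

```text
time: 24.25
ee_pos: [0.5609, -0.0357, 0.0213]
eef_rot: [0.996, 0.091, 0.0, 0.0]
ft_force: [-6.4, 0.6, 12.5]
width: 0.0092
grip_force: 20.0
```

>>> drive_tool([
  [[0,0,0],0],
  [[0,0,0],0],
  [[0,0,1.5],0],
  [[0,0,5],0],
  [[0,0,6],10],
  [[2,0,5.5],10],
  [[3,0,0],10],
  [[4,0,0],10],
  [[4,0,0],10],
  [[0,0,0],10],
], hand=0.7)

```text
time: 25.5
ee_pos: [0.6917, -0.0357, 0.1989]
eef_rot: [0.815, 0.579, 0.0, -0.001]
ft_force: [-0.3, 0.7, 0.0]
width: 0.026
grip_force: 0.0
```

>>> drive_tool([
  [[0,-0.5,0],10],
  [[0,-0.5,0],5],
  [[0,0,0],0],
  [[0,0,0],0],
  [[0,0,0],0],
  [[0,0,0],0],
  [[0,0,0],0],
  [[0,0,0],0],
  [[0,0,0],0],
  [[0,0,0],0],
], hand=0.5)

```text
time: 26.75
ee_pos: [0.6904, -0.0459, 0.1996]
eef_rot: [0.735, 0.678, -0.0, 0.0]
ft_force: [0.2, 0.6, -0.9]
width: 0.0432
grip_force: 0.0
```

Run:
```python
from h import *
s=r.read_state();print(s['ee_pos'],s['eef_rot'])
w=snap('wrist','pics/w5.png');t=snap('top','pics/t5.png');sc=snap('scene','pics/s5.png')
a=cv2.resize(w[100:260,130:343],(800,600),interpolation=cv2.INTER_CUBIC)
b=cv2.resize(sc[190:270,200:320],(225,150),interpolation=cv2.INTER_CUBIC)
a[:150,:225]=b
cv2.imwrite('pics/m5.png',a[:,:,::-1])
print((proj('pics/w5.png',[[.694,-.046,.008],[.7,-.046,.008],[.694,-.04,.008]])-[130,100])*3.755)
```

```text
[ 0.69037569 -0.04588473  0.1995814 ] [ 7.34627647e-01  6.78470500e-01 -1.87296995e-06  3.42775771e-05]
[[482.20499382 271.86711845]
 [500.38318659 270.45269112]
 [480.81057191 253.92478481]]
```

View pics/m5.png

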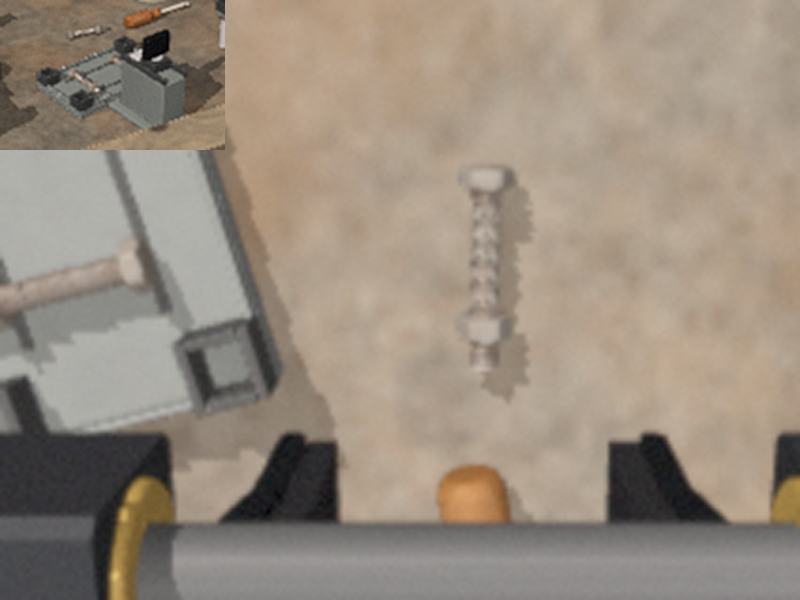

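Bolt 3's shank centre is at crop (485,255), which gives (0.695,-0.040).

>>> drive_tool([
  [[0.45,0.6,-3],0],
  [[0,0,-3],0],
  [[0,0,-3],0],
  [[0,0,-3],0],
  [[0,0,-3],0],
  [[0,0,-2],0],
  [[0,0,-1.2],0],
  [[0,0,-0.5],0],
  [[0,0,-0.2],0],
  [[0,0,0],0],
])

```text
time: 28.15
ee_pos: [0.6953, -0.0399, 0.0113]
eef_rot: [0.735, 0.678, 0.0, 0.0]
ft_force: [0.5, -0.2, -0.0]
width: 0.0434
grip_force: 0.0
```

>>> drive_tool([
  [[0,0,0],0],
  [[0,0,0],0],
  [[0,0,0],0],
  [[0,0,0],0],
  [[0,0,0],0],
  [[0,0,1],0],
  [[0,0,3],0],
  [[0,0,4],0],
  [[0,0,4],0],
  [[0,0,0],0],
], hand=1, newtons=20)

```text
time: 29.4
ee_pos: [0.697, -0.0396, 0.1355]
eef_rot: [0.735, 0.678, 0.002, 0.002]
ft_force: [0.1, -0.2, 0.0]
width: 0.0088
grip_force: 20.0
```

>>> drive_tool([
  [[-1,0.5,0],-10],
  [[-2,0.6,0],-10],
  [[-2,0.6,0],-10],
  [[-2,0.6,0],-10],
  [[-2,0.6,0],-10],
  [[-2,0.6,0],-10],
  [[-2,0.6,0],-10],
  [[-1.1,0,0],-5],
  [[0,0,0],0],
  [[0,0,-1],0],
])

```text
time: 30.65
ee_pos: [0.5547, 0.0011, 0.1208]
eef_rot: [0.996, 0.092, 0.001, 0.0]
ft_force: [-0.0, -0.3, -1.5]
width: 0.0091
grip_force: 20.0
```

>>> drive_tool([
  [[0,0,-2],0],
  [[0,0,-2.5],0],
  [[0,0,-2],0],
  [[0,0,-1.5],0],
  [[0,0,-1],0],
  [[0,0,-0.7],0],
  [[0,0,-0.4],0],
  [[0,0,0],0],
  [[0,0,0],0],
  [[0,0,0],0],
])

```text
time: 31.9
ee_pos: [0.5548, 0.0013, 0.0211]
eef_rot: [0.996, 0.091, 0.001, 0.0]
ft_force: [-3.8, -0.3, 10.1]
width: 0.0088
grip_force: 20.0
```

>>> drive_tool([
  [[0,0,0],0],
  [[0,0,0],0],
  [[0,0,1.5],0],
  [[0,0,5],0],
  [[0,0,6],0],
  [[0,0,6],0],
  [[-3,4,5],0],
  [[-3,5,0],0],
  [[-2,5,0],0],
  [[0,2,0],0],
], hand=0.74)

```text
time: 33.15
ee_pos: [0.4755, 0.1599, 0.2502]
eef_rot: [0.996, 0.093, 0.001, -0.0]
ft_force: [-0.7, -0.6, -0.6]
width: 0.0226
grip_force: 0.0
```

Run:
```python
from h import *
s=r.read_state();print(s['ee_pos'],s['eef_rot'],s['joint_positions'])
w=snap('wrist','pics/w6.png');t=snap('top','pics/t6.png');sc=snap('scene','pics/s6.png')
cv2.imwrite('pics/m6.png',cv2.resize(w,(800,600),interpolation=cv2.INTER_CUBIC)[:,:,::-1])
```

```text
[0.47552744 0.15992162 0.25021929] [ 9.95619724e-01  9.34920382e-02  7.77586012e-04 -6.68843926e-06] [ 0.13002218  0.0851548  -0.57171563  1.7257738   0.04778727  1.34293778
 -1.83431621]
```

View pics/m6.png

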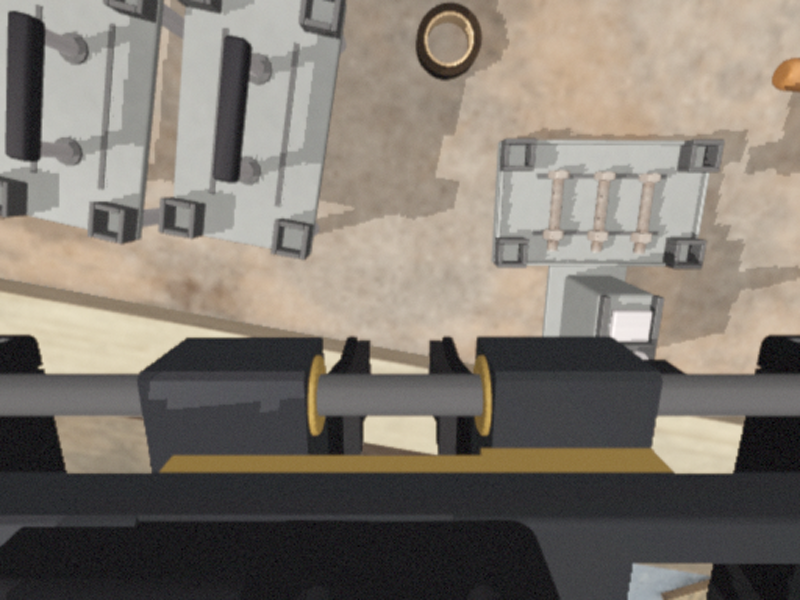

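Three bolts lie in a row on the deck at (557,205), (600,205) and (645,205). Frame M's bar runs from (236,40) to (229,182).

Run:
```python
from h import *
f='pics/w6.png'
b=ray(f,np.array([[517,154],[703,155],[512,251],[685,252]])*.64,.03)
S=[[.04,.075],[.04,-.075],[-.04,.075],[-.04,-.075]]
print('base',rect(b,S))
q=ray(f,np.array([[238,40],[231,180],[25,15],[22,158]])*.64,.117)[:,:2]
for i in 0,2:print('bar',(q[i]+q[i+1])/2,np.degrees(np.arctan2(*(q[i]-q[i+1])[::-1])),np.linalg.norm(q[i]-q[i+1]))
q=ray(f,np.array([[320,10],[182,216],[292,237],[110,219]])*.64,.088);print(q)
```

```text
base (array([0.5565, 0.002 ]), np.float64(10.4), np.float64(0.986))
bar [0.56374964 0.27701375] 2.433012905805954 0.07957155508074576
bar [0.55329371 0.40179847] -2.4250892707693215 0.08058771635732476
[[0.63626576 0.24031988 0.088     ]
 [0.49124569 0.31725038 0.088     ]
 [0.49103504 0.23945889 0.088     ]
 [0.47969796 0.36687734 0.088     ]]
```

M has been knocked to about (0.5637, 0.278); its bar and sockets agree on that.

>>> drive_tool([
  [[2,3,0],-5],
  [[2,3,0],-4],
  [[2.5,3,0],0],
  [[2,2.5,0],0],
  [[0.4,0.3,0],0],
  [[0,0,0],0],
  [[0,0,-2],0],
  [[0,0,-2],0],
  [[0,0,0],0],
  [[0,0,0],0],
], hand=0.3)

```text
time: 34.55
ee_pos: [0.5665, 0.2742, 0.2095]
eef_rot: [1.0, 0.012, 0.0, -0.0]
ft_force: [-0.1, 0.1, -0.5]
width: 0.0607
grip_force: 0.0
```

Run:
```python
from h import *
s=r.read_state();print(s['ee_pos'],s['eef_rot'])
w=snap('wrist','pics/w7.png');f='pics/w7.png'
y,x=(.2775,.5637)
P=proj(f,[[x+.042,y+.007,.117],[x+.042,y-.007,.117],[x+.042,y,.117],[x,y,.117],[x+.075,y+.04,.088],[x+.075,y-.04,.088]]);print(P)
g=cv2.cvtColor(w,cv2.COLOR_RGB2GRAY)
v=int(P[2,1]);u=int(P[2,0])
print('col thru end',v-20,g[v-20:v+20:1,u].tolist())
print('row',u-30,g[v+25,u-30:u+30].tolist())
cv2.imwrite('pics/m7.png',cv2.resize(w,(800,600),interpolation=cv2.INTER_CUBIC)[:,:,::-1])
```

```text
[0.56651992 0.27424061 0.20945321] [ 9.99922030e-01  1.24846653e-02  2.59301262e-04 -1.73086619e-05]
[[243.68957914 150.58226128]
 [259.85505036 150.9949898 ]
 [251.77382147 150.78866401]
 [250.7377877  197.4101191 ]
 [210.13078148 110.6275005 ]
 [295.65855567 112.88819963]]
col thru end 130 [189, 190, 191, 192, 191, 189, 191, 188, 190, 190, 191, 192, 190, 173, 129, 125, 128, 128, 119, 85, 43, 39, 48, 59, 61, 66, 63, 59, 65, 63, 65, 63, 63, 63, 62, 65, 62, 61, 65, 64]
row 221 [191, 190, 183, 140, 128, 132, 144, 186, 190, 191, 190, 190, 191, 190, 191, 191, 191, 192, 181, 89, 59, 61, 68, 61, 66, 67, 68, 62, 62, 64, 61, 64, 54, 57, 116, 184, 190, 189, 189, 189, 189, 190, 190, 190, 192, 192, 191, 188, 158, 134, 132, 135, 151, 188, 192, 193, 190, 192, 190, 190]
```

>>> drive_tool([
  [[-0.2,0.7,-1.5],0],
  [[0,0,-2],0],
  [[0,0,-2],0],
  [[0,0,-2],0],
  [[0,0,-1.5],0],
  [[0,0,-1],0],
  [[0,0,-0.7],0],
  [[0,0,-0.35],0],
  [[0,0,0],0],
  [[0,0,0],0],
])

```text
time: 35.85
ee_pos: [0.5646, 0.2816, 0.0988]
eef_rot: [1.0, 0.013, 0.0, -0.0]
ft_force: [0.6, -1.0, -0.4]
width: 0.0608
grip_force: 0.0
```

>>> drive_tool([
  [[0,0,0],0],
  [[0,0,0],0],
  [[0,0,0],0],
  [[0,0,0],0],
  [[0,0,0],0],
  [[0,0,0],0],
  [[0,0,0],0],
  [[0,0,0.5],0],
  [[0,0,1],0],
  [[0,0,1.5],0],
], hand=1, newtons=50)

```text
time: 37.1
ee_pos: [0.5642, 0.2814, 0.1289]
eef_rot: [1.0, 0.013, -0.0, 0.0]
ft_force: [-0.4, 0.1, -3.6]
width: 0.0134
grip_force: 49.8
```

>>> drive_tool([
  [[0,0,3.5],0],
  [[0,0,5],0],
  [[0,0,5.5],0],
  [[0,-2,0],10],
  [[-0.1,-3,0],10],
  [[-0.1,-4,0],10],
  [[-0.1,-4,0],10],
  [[-0.1,-4,0],10],
  [[-0.1,-4,0],10],
  [[-0.1,-3,0],10],
])

```text
time: 38.35
ee_pos: [0.5583, 0.0395, 0.2694]
eef_rot: [0.811, 0.586, 0.0, 0.001]
ft_force: [0.5, -0.2, -3.2]
width: 0.0133
grip_force: 49.8
```

>>> drive_tool([
  [[-0.1,-2,0],10],
  [[-0.1,-1,0],10],
  [[-0.1,-1,0],9.2],
  [[0,0,0],0],
  [[0,0,0],0],
  [[0,0,-2],0],
  [[0,0,-2],0],
  [[0,0,-2],0],
  [[0,0,0],0],
  [[0,0,0],0],
])

```text
time: 39.6
ee_pos: [0.5558, 0.002, 0.2093]
eef_rot: [0.639, 0.77, 0.0, 0.0]
ft_force: [0.2, 0.3, -4.0]
width: 0.0135
grip_force: 49.8
```

>>> drive_tool([
  [[0,0,-2],0],
  [[0,0,-2],0],
  [[0,0,-2],0],
  [[0,0,-1],0],
  [[0,0,-0.6],0],
  [[0,0,-0.6],0],
  [[0,0,-0.5],0],
  [[0,0,-0.5],0],
  [[0,0,-0.4],0],
  [[0,0,0],0],
])

```text
time: 40.85
ee_pos: [0.5553, 0.0015, 0.1121]
eef_rot: [0.638, 0.77, -0.0, -0.0]
ft_force: [0.1, -0.5, -3.8]
width: 0.0135
grip_force: 49.9
```

>>> drive_tool([
  [[0,0,-0.1],0],
  [[0,0,-0.1],0],
  [[0,0,-0.1],0],
  [[0,0,0],0],
  [[0,0,0],0],
  [[0,0,0],0],
  [[0,0,0],0],
  [[0,0,0],0],
  [[0,0,0],0],
  [[0,0,0],0],
])

```text
time: 42.1
ee_pos: [0.5557, 0.0015, 0.1101]
eef_rot: [0.638, 0.77, 0.0, 0.0]
ft_force: [-3.4, -0.9, 5.1]
width: 0.0134
grip_force: 49.9
```

>>> drive_tool([
  [[0,0,0],0],
  [[0,0,0],0],
  [[0,0,0],0],
  [[0,0,1.5],0],
  [[0,0,3],0],
  [[0,0,2],0],
  [[-2,-0.4,0],0],
  [[-4,-0.7,0],0],
  [[-3,-0.6,0],0],
  [[-1.8,-0.3,0],0],
], hand=0.5)

```text
time: 43.35
ee_pos: [0.4464, -0.0188, 0.1753]
eef_rot: [0.639, 0.77, -0.0, 0.001]
ft_force: [0.5, -0.3, 0.4]
width: 0.0435
grip_force: 0.0
```

>>> drive_tool([
  [[0,0,0],0],
  [[0,0,-1.5],0],
  [[0,0,-1.5],0],
  [[0,0,-1],0],
  [[0,0,-0.7],0],
  [[0,0,-0.5],0],
  [[0,0,-0.4],0],
  [[0,0,0],0],
  [[0,0,0],0],
  [[0,0,0],0],
])

```text
time: 44.6
ee_pos: [0.4475, -0.0186, 0.1185]
eef_rot: [0.638, 0.77, 0.0, 0.0]
ft_force: [0.2, 0.9, -0.4]
width: 0.0434
grip_force: 0.0
```

>>> drive_tool([
  [[0,0,0],0],
  [[0,0,0],0],
  [[0,0,0],0],
  [[0,0,0],0],
  [[0,0,0],0],
  [[0,0,0],0],
  [[0,0,0],0],
  [[0,0,0],0],
  [[0,0,0],0],
  [[0,0,0],0],
], hand=1, newtons=25)

```text
time: 45.85
ee_pos: [0.4478, -0.0184, 0.1184]
eef_rot: [0.638, 0.77, 0.0, 0.0]
ft_force: [4.9, -0.5, -4.3]
width: 0.0119
grip_force: 25.0
```

>>> drive_tool([
  [[0.5,0.1,0],0],
  [[0.5,0.1,0],0],
  [[0.5,0.1,0],0],
  [[0.5,0.1,0],0],
  [[0.5,0.1,0],0],
  [[0.5,0.1,0],0],
  [[0.5,0.1,0],0],
  [[0.5,0.05,0],0],
  [[0.2,0,0],0],
  [[0,0,0],0],
])

```text
time: 47.1
ee_pos: [0.4877, -0.0111, 0.1182]
eef_rot: [0.638, 0.77, -0.002, -0.001]
ft_force: [-12.5, -2.7, 14.7]
width: 0.0117
grip_force: 25.0
```

>>> drive_tool([
  [[-0.1,0,0],0],
  [[0,0,0],10],
  [[0,0,0],10],
  [[0,0,0],10],
  [[0,0,0],10],
  [[0,0,0],10],
  [[0,0,0],10],
  [[0,0,0],10],
  [[0,0,0],10],
  [[0,0,0],8],
])

```text
time: 48.35
ee_pos: [0.4871, -0.0118, 0.1182]
eef_rot: [-0.078, 0.997, -0.001, -0.002]
ft_force: [-9.8, -6.0, 11.7]
width: 0.0117
grip_force: 25.0
```

>>> drive_tool([
  [[0,0,0],0],
  [[0,0,0],0],
  [[0,0,0],0],
  [[0,0,0],0],
  [[0,0,0],0],
  [[0,0,0],0],
  [[0,0,2],0],
  [[0,0,4],0],
  [[0,0,4],0],
  [[0,0,4],0],
], hand=0.4)

```text
time: 49.6
ee_pos: [0.4882, -0.0109, 0.2596]
eef_rot: [-0.075, 0.997, -0.0, 0.0]
ft_force: [0.9, -0.8, -0.0]
width: 0.0522
grip_force: 0.0
```

Run:
```python
from h import *
s=r.read_state();print(s['ee_pos'],s['eef_rot'],s['joint_positions'])
w=snap('wrist','pics/w8.png');t=snap('top','pics/t8.png');sc=snap('scene','pics/s8.png')
a=np.zeros((600,800,3),np.uint8)
a[:300,:400]=cv2.resize(w,(400,300))
a[:300,400:]=cv2.resize(sc[180:285,190:330],(400,300),interpolation=cv2.INTER_CUBIC)
a[300:]=cv2.resize(t[140:260,125:445],(800,300),interpolation=cv2.INTER_CUBIC)
cv2.imwrite('pics/m8.png',a[:,:,::-1])
```

```text
[ 0.48820926 -0.01093492  0.25964531] [-7.54577825e-02  9.97148991e-01 -6.11232490e-05  1.00367056e-04] [ 0.84215274  0.08557506 -0.94617916  1.72669912  0.07101578  1.36507725
  1.60505296]
```

View pics/m8.png

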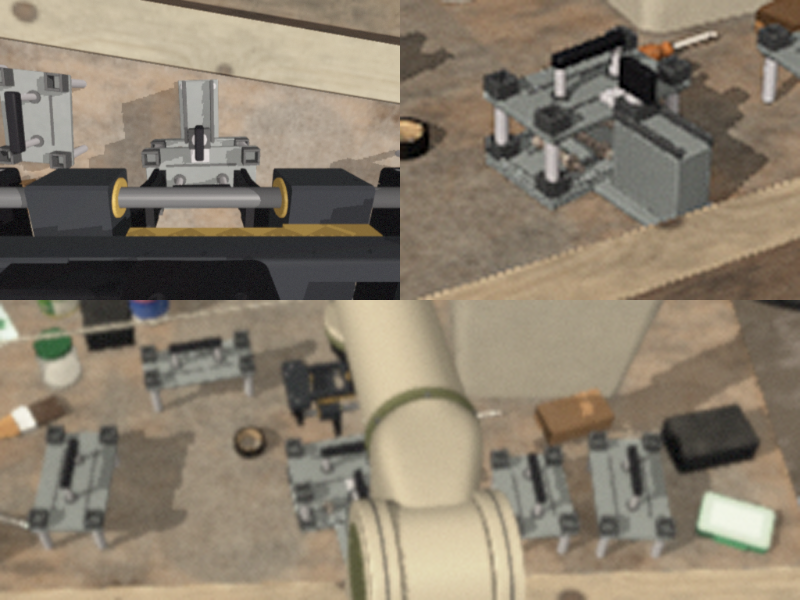

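Lever locked and frame 1 home. The top crop shows L at about (75,480), not visibly moved. Next, frame L.

>>> drive_tool([
  [[0,2,1],0],
  [[0.5,4,0],0],
  [[1,5,0],0],
  [[1,5,0],-3],
  [[1,5,0],-4],
  [[1,5,0],-4],
  [[1,5,0],0],
  [[1,5,0],0],
  [[0.1,4,0],0],
  [[0,1.5,-2],0],
])

```text
time: 51.0
ee_pos: [0.553, 0.4073, 0.2471]
eef_rot: [0.019, 1.0, 0.001, -0.0]
ft_force: [0.5, -0.3, -0.6]
width: 0.0524
grip_force: 0.0
```

>>> drive_tool([
  [[0,0,-2],0],
  [[0,0,-1],0],
  [[0,0,0],0],
  [[0,0,0],0],
  [[0,0,0],0],
  [[0,0,0],0],
  [[0,0,0],0],
  [[0,0,0],0],
  [[0,0,0],0],
  [[0,0,0],0],
])

```text
time: 52.25
ee_pos: [0.5543, 0.404, 0.2183]
eef_rot: [0.02, 1.0, 0.0, 0.0]
ft_force: [0.1, -0.4, 0.1]
width: 0.0522
grip_force: 0.0
```

```bash
cat > bar.py <<'E'
from h import *
def bar(f,x,y,yaw,far):
    # far: tool-side end of bar that is visible; prints predicted and measured bar contour in world
    w=snap('wrist',f);g=cv2.cvtColor(w,cv2.COLOR_RGB2GRAY)
    P=proj(f,[[x,y,.117]])[0];print('pred mid',P)
    m=((g<95)).astype(np.uint8);m[215:]=0
    n,l,st,ce=cv2.connectedComponentsWithStats(m)
    for i in range(1,n):
        if st[i,4]>250:
            pts=np.argwhere(l==i)[:,::-1].astype(np.float32);(c,wh,a)=cv2.minAreaRect(pts);bx=cv2.boxPoints((c,wh,a))
            print(st[i].tolist(),'ends/world',ray(f,bx,.117)[:,:2].round(4).tolist())
    return w
E
python3 - <<'E'
from bar import *
s=r.read_state();print(s['ee_pos'],s['eef_rot'],s['joint_positions'])
w=bar('pics/w9.png',.554,.404,0,0)
t=snap('top','pics/t9.png')
q=ray('pics/t8.png',np.array([[57,435],[108,437],[40,517],[97,522]])/2.5+[125,140],.088);print(q.mean(0)+[.009,0,0])
E
```

```text
[0.55433741 0.40402885 0.21830666] [2.04756192e-02 9.99790351e-01 4.61502636e-05 1.93505156e-05] [-0.10987723  0.64409729 -0.94136741  1.25587774  0.50899344  1.48215579
  0.53856275]
pred mid [256.24160601 192.01483237]
[362, 95, 29, 37, 604] ends/world [[0.4734, 0.4952], [0.4681, 0.5072], [0.5015, 0.5265], [0.5073, 0.5143]]
[250, 145, 17, 70, 1019] ends/world [[0.5104, 0.4002], [0.511, 0.4144], [0.576, 0.4124], [0.5754, 0.3972]]
[388, 153, 68, 37, 285] ends/world [[0.5323, 0.5227], [0.5214, 0.5286], [0.5583, 0.5886], [0.57, 0.5832]]
[0.10288394 0.35436731 0.088     ]
```

>>> drive_tool([
  [[-0.15,0.25,-2],0],
  [[0,0,-2],0],
  [[0,0,-2],0],
  [[0,0,-2],0],
  [[0,0,-1.7],0],
  [[0,0,-1],0],
  [[0,0,-0.7],0],
  [[0,0,-0.5],0],
  [[0,0,0],0],
  [[0,0,0],0],
])

```text
time: 53.6
ee_pos: [0.553, 0.4067, 0.0998]
eef_rot: [0.02, 1.0, 0.0, 0.0]
ft_force: [0.0, -1.2, -0.8]
width: 0.0522
grip_force: 0.0
```

>>> drive_tool([
  [[0,0,0],0],
  [[0,0,0],0],
  [[0,0,0],0],
  [[0,0,0],0],
  [[0,0,0],0],
  [[0,0,0],0],
  [[0,0,0],0],
  [[0,0,0.5],0],
  [[0,0,1],0],
  [[0,0,1.5],0],
], hand=1, newtons=50)

```text
time: 54.85
ee_pos: [0.5527, 0.4063, 0.1299]
eef_rot: [0.02, 1.0, -0.0, -0.0]
ft_force: [-0.4, 0.5, -3.7]
width: 0.0134
grip_force: 50.0
```

>>> drive_tool([
  [[0,0,4],0],
  [[0,0,5],0],
  [[0,0,5],0],
  [[0,-2,3],0],
  [[0,-4,0],-10],
  [[0,-5,0],-10],
  [[0,-5,0],-10],
  [[0,-5,0],-10],
  [[0,-5,0],-10],
  [[0.3,-5,0],-10],
])

```text
time: 56.1
ee_pos: [0.5554, 0.0954, 0.3006]
eef_rot: [0.52, 0.854, 0.0, 0.001]
ft_force: [0.3, -0.3, -3.7]
width: 0.0132
grip_force: 50.0
```

>>> drive_tool([
  [[0,-4,0],-10],
  [[0,-3,0],-7.1],
  [[0,-1.5,0],0],
  [[0,-1,0],0],
  [[0,0,0],0],
  [[0,0,-1],0],
  [[0,0,-2],0],
  [[0,0,-1],0],
  [[0,0,0],0],
  [[0,0,0],0],
])

```text
time: 57.35
ee_pos: [0.5561, 0.0018, 0.2599]
eef_rot: [0.639, 0.769, 0.0, 0.0]
ft_force: [-0.8, -0.2, -4.2]
width: 0.0134
grip_force: 50.0
```

>>> drive_tool([
  [[0,0,-1.5],0],
  [[0,0,-1.5],0],
  [[0,0,-1.3],0],
  [[0,0,-0.8],0],
  [[0,0,-0.6],0],
  [[0,0,-0.6],0],
  [[0,0,-0.5],0],
  [[0,0,-0.5],0],
  [[0,0,-0.3],0],
  [[0,0,0],0],
])

```text
time: 58.6
ee_pos: [0.5558, 0.0015, 0.1831]
eef_rot: [0.639, 0.769, -0.0, -0.0]
ft_force: [0.3, -0.2, -3.9]
width: 0.0134
grip_force: 50.0
```

>>> drive_tool([
  [[0,0,-0.1],0],
  [[0,0,-0.1],0],
  [[0,0,-0.1],0],
  [[0,0,0],0],
  [[0,0,0],0],
  [[0,0,0],0],
  [[0,0,0],0],
  [[0,0,0],0],
  [[0,0,0],0],
  [[0,0,0],0],
])

```text
time: 59.85
ee_pos: [0.5561, 0.0015, 0.1807]
eef_rot: [0.639, 0.769, 0.0, 0.0]
ft_force: [-0.4, 0.4, 6.1]
width: 0.0133
grip_force: 50.0
```

>>> drive_tool([
  [[0,0,0],0],
  [[0,0,0],0],
  [[0,0,0],0],
  [[0,0,1.5],0],
  [[0,0,4],0],
  [[0,-2,5],-10],
  [[-1,-5,0],-10],
  [[-1,-5,0],-10],
  [[-1,-5,0],-10],
  [[-1,-5,0],-10],
], hand=0.4)

```text
time: 61.1
ee_pos: [0.5155, -0.22, 0.2866]
eef_rot: [0.905, 0.424, 0.0, 0.001]
ft_force: [-0.0, 0.2, -0.6]
width: 0.0523
grip_force: 0.0
```

>>> drive_tool([
  [[-1,-5,0],-10],
  [[0,-5,0],-10],
  [[0,-5,0],-10],
  [[0,-3.5,0],-10],
  [[0,0,-1],-10],
  [[0,0,-2.5],-4.8],
  [[0,0,-2.5],0],
  [[0,0,-2],0],
  [[0,0,0],0],
  [[0,0,0],0],
])

```text
time: 62.35
ee_pos: [0.5063, -0.4038, 0.2069]
eef_rot: [0.999, -0.037, 0.001, 0.0]
ft_force: [-0.1, 0.4, -0.1]
width: 0.0524
grip_force: 0.0
```

Run:
```python
from bar import *
s=r.read_state();print(s['ee_pos'],s['eef_rot'],s['joint_positions'])
w=bar('pics/w10.png',.506,-.404,0,0)
cv2.imwrite('pics/m10.png',cv2.resize(w,(800,600),interpolation=cv2.INTER_CUBIC)[:,:,::-1])
```

```text
[ 0.5063409  -0.40376468  0.20688923] [ 9.99312926e-01 -3.70542072e-02  6.98517413e-04  4.17244924e-04] [ 0.79543558  0.40609394 -0.25826794  1.41953152  0.10416633  1.32770263
 -1.11256093]
pred mid [254.59820072 195.78483573]
[324, 0, 142, 115, 8223] ends/world [[0.63, -0.4605], [0.6501, -0.5681], [0.5911, -0.5927], [0.5675, -0.4785]]
[71, 135, 16, 26, 258] ends/world [[0.5697, -0.2527], [0.5713, -0.2616], [0.5507, -0.2627], [0.549, -0.2535]]
[251, 145, 17, 70, 1044] ends/world [[0.5511, -0.4043], [0.5501, -0.4179], [0.4881, -0.4139], [0.4891, -0.3995]]
[86, 166, 31, 49, 905] ends/world [[0.5418, -0.2585], [0.5445, -0.2766], [0.4982, -0.2776], [0.4952, -0.2587]]
```

>>> drive_tool([
  [[0.2,-0.4,-2],0],
  [[0,0,-2],0],
  [[0,0,-2],0],
  [[0,0,-1.5],0],
  [[0,0,-1.2],0],
  [[0,0,-1],0],
  [[0,0,-0.7],0],
  [[0,0,-0.4],0],
  [[0,0,0],0],
  [[0,0,0],0],
])

```text
time: 63.65
ee_pos: [0.5081, -0.4077, 0.0978]
eef_rot: [0.999, -0.037, 0.0, 0.0]
ft_force: [-0.6, -0.2, 0.5]
width: 0.0521
grip_force: 0.0
```

>>> drive_tool([
  [[0,0,0],0],
  [[0,0,0],0],
  [[0,0,0],0],
  [[0,0,0],0],
  [[0,0,0],0],
  [[0,0,0],0],
  [[0,0,0],0],
  [[0,0,0.5],0],
  [[0,0,1],0],
  [[0,0,1.5],0],
], hand=1, newtons=50)

```text
time: 64.9
ee_pos: [0.5076, -0.4073, 0.1278]
eef_rot: [0.999, -0.037, -0.0, -0.0]
ft_force: [0.4, 0.1, -4.5]
width: 0.0129
grip_force: 50.0
```

>>> drive_tool([
  [[0,0,4],0],
  [[0,0,5.5],0],
  [[0,0,5.5],0],
  [[0,0,5],0],
  [[0,0,3.2],10],
  [[0.5,2,0],10],
  [[0.5,4,0],10],
  [[0.5,4,0],10],
  [[0.5,4,0],10],
  [[0.5,4,0],10],
])

```text
time: 66.15
ee_pos: [0.5327, -0.226, 0.3605]
eef_rot: [0.883, 0.47, 0.0, 0.001]
ft_force: [0.8, 0.1, -4.2]
width: 0.0131
grip_force: 50.0
```

>>> drive_tool([
  [[0.5,4,0],10],
  [[0.5,4,0],10],
  [[0.5,4,0],10],
  [[0.5,4,0],10],
  [[0.3,4,0],4.8],
  [[0,2,0],0],
  [[0,0.9,0],0],
  [[0,0,0],0],
  [[0,0,-1.5],0],
  [[0,0,0],0],
])

```text
time: 67.4
ee_pos: [0.5552, 0.0001, 0.3425]
eef_rot: [0.64, 0.769, -0.001, -0.001]
ft_force: [-0.3, 0.1, -5.3]
width: 0.0131
grip_force: 50.0
```

>>> drive_tool([
  [[0,0.1,-2],0],
  [[0,0,-2],0],
  [[0,0,-1.5],0],
  [[0,0,-1],0],
  [[0,0,-0.7],0],
  [[0,0,-0.5],0],
  [[0,0,-0.5],0],
  [[0,0,-0.4],0],
  [[0,0,-0.4],0],
  [[0,0,0],0],
])

```text
time: 68.65
ee_pos: [0.5557, 0.0024, 0.254]
eef_rot: [0.639, 0.769, -0.0, -0.0]
ft_force: [-0.5, -1.1, -4.9]
width: 0.0128
grip_force: 50.0
```

>>> drive_tool([
  [[0,0,-0.1],0],
  [[0,0,-0.1],0],
  [[0,0,-0.1],0],
  [[0,0,0],0],
  [[0,0,0],0],
  [[0,0,0],0],
  [[0,0,0],0],
  [[0,0,0],0],
  [[0,0,0],0],
  [[0,0,0],0],
])

```text
time: 69.9
ee_pos: [0.5559, 0.0025, 0.2513]
eef_rot: [0.639, 0.769, 0.0, 0.0]
ft_force: [0.9, -0.2, -6.4]
width: 0.0135
grip_force: 50.0
```

Not in contact yet (home is at about 0.249), so I'll lower a little more.

>>> drive_tool([
  [[0,0,-0.1],0],
  [[0,0,-0.1],0],
  [[0,0,-0.1],0],
  [[0,0,0],0],
  [[0,0,0],0],
  [[0,0,0],0],
  [[0,0,0],0],
  [[0,0,0],0],
  [[0,0,0],0],
  [[0,0,0],0],
])

```text
time: 71.15
ee_pos: [0.556, 0.0025, 0.2485]
eef_rot: [0.639, 0.769, 0.0, 0.0]
ft_force: [0.9, -1.4, 3.1]
width: 0.0136
grip_force: 50.0
```

>>> drive_tool([
  [[0,0,0],0],
  [[0,0,0],0],
  [[0,0,0],0],
  [[0,0,0],0],
  [[0,0,1.5],0],
  [[0,0,3],0],
  [[0,0,4],0],
  [[-1,-4,2],0],
  [[-2,-6,0],0],
  [[-2,-6,0],0],
], hand=0.4)

```text
time: 72.4
ee_pos: [0.5058, -0.1575, 0.3548]
eef_rot: [0.639, 0.769, 0.0, 0.001]
ft_force: [0.7, -1.2, -0.1]
width: 0.0523
grip_force: 0.0
```

>>> drive_tool([
  [[-1,-6,0],0],
  [[0,-6,0],0],
  [[0,-6,0],0],
  [[0,0,0],0],
  [[0,0,0],0],
  [[0,0,0],0],
  [[0,0,0],0],
  [[0,0,0],0],
  [[0,0,0],0],
  [[0,0,0],0],
])

```text
time: 73.65
ee_pos: [0.4963, -0.336, 0.3533]
eef_rot: [0.639, 0.769, -0.0, 0.0]
ft_force: [0.6, -0.8, -0.7]
width: 0.052
grip_force: 0.0
```

Run:
```python
from h import *
s=r.read_state();print(s['ee_pos'],s['time'])
t=snap('top','pics/t11.png');sc=snap('scene','pics/s11.png')
a=np.zeros((600,800,3),np.uint8)
a[:,:500]=cv2.resize(sc[125:275,205:330],(500,600),interpolation=cv2.INTER_CUBIC)
a[:300,500:]=cv2.resize(t[160:260,230:330],(300,300),interpolation=cv2.INTER_CUBIC)
a[300:,500:]=cv2.resize(sc,(400,300))[:,:300]
cv2.imwrite('pics/m11.png',a[:,:,::-1])
```

```text
[ 0.496323   -0.33603833  0.35329343] 73.65
```

View pics/m11.png

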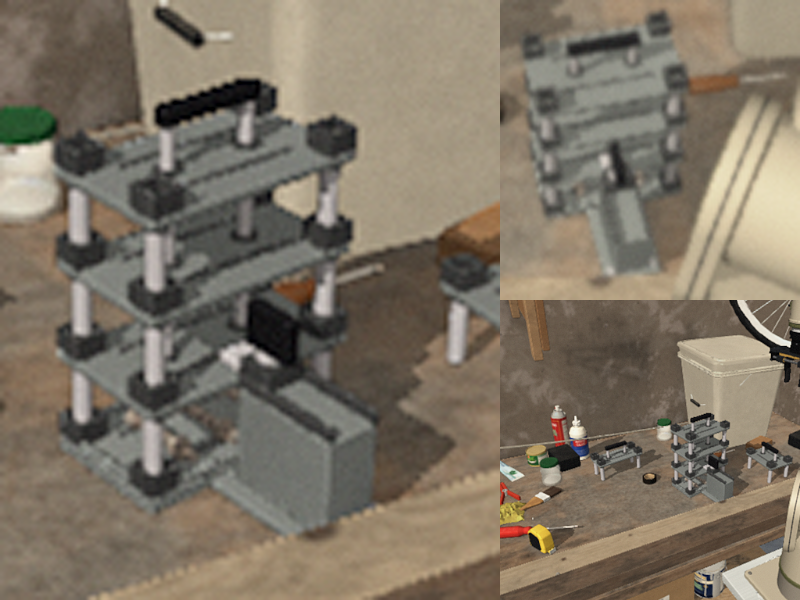

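The picture shows all three frames stacked square and home (sockets aligned at about x = 78, 155 and 330). The lever is along the base's x axis and the slide is in.

```bash
python3 -c "
from h import *
print(r.close_job())"
```

```text
the job is handed in; nothing more can be done
None
```

I handed the job in at about 74 s of the 208 s allowed: the three bolts are on the base deck, the three matching frames are stacked home with the slide in and the lever locked, and the short and narrow frames were left where they stood; hand-in returned no verdict.

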